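# Finish the crosswise drying stack of slats on the pull-out shelf

## Robot

A 7-joint arm with a two-finger parallel gripper is mounted at the origin on the work surface. World frame = base frame: x ahead of the robot, y to its left, z up, the work surface at z = 0. Lengths are in m, angles in rad, forces in N, time in s.
With the tool pointing down it reaches from about 0.425 to 0.925 m from the base axis. Payload 6.8 kg.
Tool frame: the origin (TCP) lies at the very end of the fingers, on their centre line; the grasp point (between the pads) lies bot.grip_depth behind it (bot.grip_depth is the distance from the TCP to the grasp point, in m); z points along the fingers, y is the line along which they close (so a half turn about z gives the same grasp; the last joint's range is limited). The gripper opens to 85 mm and grips with 20 to 120 N. Pads are 22 mm wide; open, the fingers measure 114 mm over their backs; the gripper's body (76 mm by 85 mm) begins 54 mm behind the grasp point. The pads swing forward as they close: fully open they stand 13 mm farther back than shut.
Start: joints at [-1.385, 0.477, 0.022, 1.555, -0.011, 1.109, -0.083], TCP at [0.195, 0.646, 0.231] pointing down, gripper open.
Joint ranges: [-2.96, 2.96], [-0.34, 2.1], [-1.41, 1.46], [0.24, 2.44], [-1.37, 4.51], [0.17, 1.92], [-2.96, 2.96]. Speed limits (rad/s): [2.39, 2.39, 3.14, 3.14, 3.14, 3.14, 3.14].

## Interface

Orientations are given as a unit quaternion [w, x, y, z].
In Python, from station import bot gives the robot as it stands.
- The arm moves only by the tool send_rows, never from a script. Its arguments are lists of equal length, an entry for each row: "slide": the shift along the tool's x, y, z in mm, a list of three; "roll": the turn about the tool's z in degrees; "claw": the opening, from 0 (shut) to 1 (fully open). A call has exactly 8 rows; each row is the pose to reach, as a shift and turn from the pose commanded when the call began, along the tool's axes at that moment; what a row does not reach only later rows make up. A row lasts 1/12 s, in which the tool goes at most 41.7 mm and 7.16 degrees, less where a joint would pass 70% of its speed; a pose out of reach is approached as far as the arm can. A call with a gripper value outside its range is refused whole. The fingers move at their own pace and stop on an object; "force" is the grip in N (left out, the last holds). Time passes only in rows, so rows that repeat a pose let the fingers close, or fill a call up. It gives the time, the measured TCP pose, the force, the opening and the grip force at its end, in the units of the state.
- bot.get_obs(): the state, without advancing time (a new reading comes with each control period).
- bot.read_camera(name): name is "scene" or "side" or "wrist"; returns the picture (400x640x3 uint8, red, green, blue); there is no depth.
- bot.camera_model(name): a dict with "camera_matrix" (3x3 intrinsics, pixels), "camera_from_world" (4x4, takes a point from world to camera coordinates). Camera axes: x right, y down, z forward; pixel columns grow to the right and rows downward; lengths in m; the calibration is good to about 2 mm. The wrist camera is an equidistant fisheye: a pixel r from the principal point sees the ray r / f radians off the axis. A picture is of the moment at which its call begins: read the wrist's pose just before it. camera_model takes no time and is no camera call; for the wrist camera it gives the pose at the moment of the call.
- bot.hand_in(): hands the job in; it is judged then, once.
The state is a dict: "t": time; "q": joint angles; "joint_vel": joint speeds; "joint_torque": joint torques, N m; "eef_pos": TCP position; "tool_rot": TCP orientation; "contact_force": force on the tool from outside, world axes, zero at the start; "torque": the same for the moment, N m; "gripper_width": opening from 0.0 (shut) to 1.0 (fully open); "grasp_force": force on a finger pad.
Only numpy, scipy, OpenCV 4.12 (cv2) and the standard library are available. Lean on these libraries where they do the work, as an engineer would, in place of code of your own. Each camera call takes 0.05 s, during which the arm holds its last target. There are 200 camera calls.

## Task

The washed wooden slats are being stacked to dry on the round mat, two to a layer, each layer lying crosswise on the one below. Finish the tower with the three spare slats, one of which stands on edge in the rack: add the slat that is missing from the second layer, across the bare ends of the bottom two and matching its neighbour, then lay the last two flat across the second layer, straight above the two bottom slats, so that the tower is square and its sides line up. Leave the slats already stacked and the other things on the shelf where they are.

Things in the scene. Friction and masses are not known exactly. Their poses are not given: they have to be found in the camera images.
- mat: round black rubber mat, 216 mm across, 4 mm thick, fixed on the white pull-out shelf (shelf top at z = 0.050 m); origin at the centre of its underside, on the shelf, z up. Bottom slats lie along its x axis at y = -50 and +50 mm; the second layer lies along its y axis, one slat at x = -50 mm, the other missing
- gap (a point): on the mat's frame: where the centre of the missing second-layer slat belongs (mat x = +50 mm, 31 mm above the shelf); that slat lies along the mat's y axis
- top_1 (a point): where the centre of one third-layer slat belongs (mat y = -50 mm, 49 mm above the shelf, straight above bottom_1); it lies along the mat's x axis
- top_2 (a point): where the centre of the other third-layer slat belongs (mat y = +50 mm, 49 mm above the shelf, straight above bottom_2); it lies along the mat's x axis
- bottom_1: plain wooden slat 150 x 32 x 18 mm, 55 g, all six alike; origin at its centre, x along its length, y across its width, z through its thickness. Lies in the tower's bottom layer, on the mat
- bottom_2: plain wooden slat 150 x 32 x 18 mm, 55 g, all six alike; origin at its centre, x along its length, y across its width, z through its thickness. Lies in the tower's bottom layer, on the mat
- second_1: plain wooden slat 150 x 32 x 18 mm, 55 g, all six alike; origin at its centre, x along its length, y across its width, z through its thickness. Lies in the tower's second layer, across the two bottom slats
- spare_1: plain wooden slat 150 x 32 x 18 mm, 55 g, all six alike; origin at its centre, x along its length, y across its width, z through its thickness. Spare, lies flat on the shelf left of the tower, nearer the robot
- spare_2: plain wooden slat 150 x 32 x 18 mm, 55 g, all six alike; origin at its centre, x along its length, y across its width, z through its thickness. Spare, lies flat on the shelf left of the tower, farther from the robot
- spare_3: plain wooden slat 150 x 32 x 18 mm, 55 g, all six alike; origin at its centre, x along its length, y across its width, z through its thickness. Starts on edge in the rack, width upright, along the rack's x, centre 22 mm above the shelf. Must be laid flat and retaken across its width; on edge on the bare shelf it stands freely (centre 16 mm up) and topples when pushed near its top
- rack: low grey plastic rack fixed to the shelf right of the tower: base 150 x 70 x 6 mm, with a slotted block at each end (x = 51 to 69 mm either way, 26 mm high over the shelf, 62 mm wide, slot 22 mm wide along x); open between, so that fingers reach the slat's middle. Origin at the centre of its underside, x along the slot
- wastebasket: white lidded wastebasket, 170 mm across, 262 mm high with its lid knob, on the right; origin at the centre of its underside. Bystander
- scrub_block: steel scrubbing block 95 x 60 x 28 mm; origin at the centre of its underside. Bystander
- soap_dish: white ceramic soap dish 85 x 120 x 24 mm; origin at the centre of its underside. Bystander
- scrub_wand: olive-green silicone scrub wand, 183 mm long, 16 mm thick with low nubs on its 45 mm wide head; origin on its underside near the middle, x towards the head. Bystander
There are look-alikes about, which are no part of the job. Leave any yellow look-alike of the spare_3 alone.

How it is judged:
On the way, in this order (a step that is already met when the one before it is completed fails the run):
1. a spare slat completes the second layer and is let go ((((x of spare_1 in the frame of mat between 0.038 and 0.062 m and y of spare_1 in the frame of mat between -0.015 and 0.015 m and z of spare_1 in the frame of mat between 0.026 and 0.036 m and angle between the x axis of spare_1 and the y axis of mat, either way round below 0.14 rad and angle between the z axis of spare_1 and the z axis of mat, either way round below 0.08 rad) and contact force between the fingers and spare_1 below 0.05 N) or ((x of spare_2 in the frame of mat between 0.038 and 0.062 m and y of spare_2 in the frame of mat between -0.015 and 0.015 m and z of spare_2 in the frame of mat between 0.026 and 0.036 m and angle between the x axis of spare_2 and the y axis of mat, either way round below 0.14 rad and angle between the z axis of spare_2 and the z axis of mat, either way round below 0.08 rad) and contact force between the fingers and spare_2 below 0.05 N) or ((x of spare_3 in the frame of mat between 0.038 and 0.062 m and y of spare_3 in the frame of mat between -0.015 and 0.015 m and z of spare_3 in the frame of mat between 0.026 and 0.036 m and angle between the x axis of spare_3 and the y axis of mat, either way round below 0.14 rad and angle between the z axis of spare_3 and the z axis of mat, either way round below 0.08 rad) and contact force between the fingers and spare_3 below 0.05 N))), for 0.2 s.
2. a spare slat lies across the second layer, above a bottom slat, and is let go ((((x of spare_1 in the frame of mat between -0.015 and 0.015 m and y of spare_1 in the frame of mat between -0.062 and -0.038 m and z of spare_1 in the frame of mat between 0.044 and 0.054 m and angle between the x axis of spare_1 and the x axis of mat, either way round below 0.14 rad and angle between the z axis of spare_1 and the z axis of mat, either way round below 0.08 rad) and contact force between the fingers and spare_1 below 0.05 N) or ((x of spare_1 in the frame of mat between -0.015 and 0.015 m and y of spare_1 in the frame of mat between 0.038 and 0.062 m and z of spare_1 in the frame of mat between 0.044 and 0.054 m and angle between the x axis of spare_1 and the x axis of mat, either way round below 0.14 rad and angle between the z axis of spare_1 and the z axis of mat, either way round below 0.08 rad) and contact force between the fingers and spare_1 below 0.05 N) or ((x of spare_2 in the frame of mat between -0.015 and 0.015 m and y of spare_2 in the frame of mat between -0.062 and -0.038 m and z of spare_2 in the frame of mat between 0.044 and 0.054 m and angle between the x axis of spare_2 and the x axis of mat, either way round below 0.14 rad and angle between the z axis of spare_2 and the z axis of mat, either way round below 0.08 rad) and contact force between the fingers and spare_2 below 0.05 N) or ((x of spare_2 in the frame of mat between -0.015 and 0.015 m and y of spare_2 in the frame of mat between 0.038 and 0.062 m and z of spare_2 in the frame of mat between 0.044 and 0.054 m and angle between the x axis of spare_2 and the x axis of mat, either way round below 0.14 rad and angle between the z axis of spare_2 and the z axis of mat, either way round below 0.08 rad) and contact force between the fingers and spare_2 below 0.05 N) or ((x of spare_3 in the frame of mat between -0.015 and 0.015 m and y of spare_3 in the frame of mat between -0.062 and -0.038 m and z of spare_3 in the frame of mat between 0.044 and 0.054 m and angle between the x axis of spare_3 and the x axis of mat, either way round below 0.14 rad and angle between the z axis of spare_3 and the z axis of mat, either way round below 0.08 rad) and contact force between the fingers and spare_3 below 0.05 N) or ((x of spare_3 in the frame of mat between -0.015 and 0.015 m and y of spare_3 in the frame of mat between 0.038 and 0.062 m and z of spare_3 in the frame of mat between 0.044 and 0.054 m and angle between the x axis of spare_3 and the x axis of mat, either way round below 0.14 rad and angle between the z axis of spare_3 and the z axis of mat, either way round below 0.08 rad) and contact force between the fingers and spare_3 below 0.05 N))), for 0.2 s.
At the end, for the whole second after the job is handed in: Three layers of two slats, each crosswise on the one below, on the mat; every slat flat, within 12 mm of its place across its length, 15 mm along it, 5 mm in height and 0.14 rad in direction; all released and at rest; bystanders within 30 mm of their starts (((x of spare_1 in the frame of mat between 0.038 and 0.062 m and y of spare_1 in the frame of mat between -0.015 and 0.015 m and z of spare_1 in the frame of mat between 0.026 and 0.036 m and angle between the x axis of spare_1 and the y axis of mat, either way round below 0.14 rad and angle between the z axis of spare_1 and the z axis of mat, either way round below 0.08 rad) or (x of spare_2 in the frame of mat between 0.038 and 0.062 m and y of spare_2 in the frame of mat between -0.015 and 0.015 m and z of spare_2 in the frame of mat between 0.026 and 0.036 m and angle between the x axis of spare_2 and the y axis of mat, either way round below 0.14 rad and angle between the z axis of spare_2 and the z axis of mat, either way round below 0.08 rad) or (x of spare_3 in the frame of mat between 0.038 and 0.062 m and y of spare_3 in the frame of mat between -0.015 and 0.015 m and z of spare_3 in the frame of mat between 0.026 and 0.036 m and angle between the x axis of spare_3 and the y axis of mat, either way round below 0.14 rad and angle between the z axis of spare_3 and the z axis of mat, either way round below 0.08 rad)) and ((x of spare_1 in the frame of mat between -0.015 and 0.015 m and y of spare_1 in the frame of mat between -0.062 and -0.038 m and z of spare_1 in the frame of mat between 0.044 and 0.054 m and angle between the x axis of spare_1 and the x axis of mat, either way round below 0.14 rad and angle between the z axis of spare_1 and the z axis of mat, either way round below 0.08 rad) or (x of spare_2 in the frame of mat between -0.015 and 0.015 m and y of spare_2 in the frame of mat between -0.062 and -0.038 m and z of spare_2 in the frame of mat between 0.044 and 0.054 m and angle between the x axis of spare_2 and the x axis of mat, either way round below 0.14 rad and angle between the z axis of spare_2 and the z axis of mat, either way round below 0.08 rad) or (x of spare_3 in the frame of mat between -0.015 and 0.015 m and y of spare_3 in the frame of mat between -0.062 and -0.038 m and z of spare_3 in the frame of mat between 0.044 and 0.054 m and angle between the x axis of spare_3 and the x axis of mat, either way round below 0.14 rad and angle between the z axis of spare_3 and the z axis of mat, either way round below 0.08 rad)) and ((x of spare_1 in the frame of mat between -0.015 and 0.015 m and y of spare_1 in the frame of mat between 0.038 and 0.062 m and z of spare_1 in the frame of mat between 0.044 and 0.054 m and angle between the x axis of spare_1 and the x axis of mat, either way round below 0.14 rad and angle between the z axis of spare_1 and the z axis of mat, either way round below 0.08 rad) or (x of spare_2 in the frame of mat between -0.015 and 0.015 m and y of spare_2 in the frame of mat between 0.038 and 0.062 m and z of spare_2 in the frame of mat between 0.044 and 0.054 m and angle between the x axis of spare_2 and the x axis of mat, either way round below 0.14 rad and angle between the z axis of spare_2 and the z axis of mat, either way round below 0.08 rad) or (x of spare_3 in the frame of mat between -0.015 and 0.015 m and y of spare_3 in the frame of mat between 0.038 and 0.062 m and z of spare_3 in the frame of mat between 0.044 and 0.054 m and angle between the x axis of spare_3 and the x axis of mat, either way round below 0.14 rad and angle between the z axis of spare_3 and the z axis of mat, either way round below 0.08 rad)) and x of bottom_1 in the frame of mat between -0.015 and 0.015 m and y of bottom_1 in the frame of mat between -0.062 and -0.038 m and z of bottom_1 in the frame of mat between 0.008 and 0.018 m and angle between the x axis of each of bottom_1, bottom_2 and the x axis of mat, either way round below 0.14 rad and angle between the z axis of each of bottom_1, bottom_2, second_1 and the z axis of mat, either way round below 0.08 rad and x of bottom_2 in the frame of mat between -0.015 and 0.015 m and y of bottom_2 in the frame of mat between 0.038 and 0.062 m and z of bottom_2 in the frame of mat between 0.008 and 0.018 m and x of second_1 in the frame of mat between -0.062 and -0.038 m and y of second_1 in the frame of mat between -0.015 and 0.015 m and z of second_1 in the frame of mat between 0.026 and 0.036 m and angle between the x axis of second_1 and the y axis of mat, either way round below 0.14 rad and linear speed of each of spare_1, spare_2, spare_3, bottom_1, bottom_2, second_1 below 0.01 m/s and contact force between the fingers and spare_1 below 0.05 N and contact force between the fingers and spare_2 below 0.05 N and contact force between the fingers and spare_3 below 0.05 N and contact force between the fingers and bottom_1 below 0.05 N and contact force between the fingers and bottom_2 below 0.05 N and contact force between the fingers and second_1 below 0.05 N and distance of each of wastebasket, scrub_block, soap_dish, scrub_wand from where it was at the start of the episode below 0.03 m); the robot touches nothing.
It fails at once if the wastebasket is pushed more than 30 mm from its place (distance of wastebasket from where it was at the start of the episode above 0.03 m).
It fails at once if the scrub block is pushed more than 30 mm from its place (distance of scrub_block from where it was at the start of the episode above 0.03 m).
It fails at once if the soap dish is pushed more than 30 mm from its place (distance of soap_dish from where it was at the start of the episode above 0.03 m).
It fails at once if the scrub wand is pushed more than 30 mm from its place (distance of scrub_wand from where it was at the start of the episode above 0.03 m).
It also fails if it takes over 72 s, if anything falls off the work surface, if the arm or the gripper's body presses on something with over 40 N, if the wrist force passes 120 N, or if a joint passes its speed limit or range.

## Working session

There is one attempt and no reset: what is moved stays moved. The work goes in short steps, Python scripts to look and compute and a tool call to move; the robot and the scene stay as the last step left them, time stands still between calls to the robot, and variables do not carry over. Pictures are saved under pics/ and viewed, at most 10 in all, crops included, and the job is handed in when it is done.

Besides the shell and the picture viewer there is one more tool, called as name(argument=value, ...) on one line, values as JSON. send_rows: Moves the arm, as the interface text tells. Its arguments: {"type":"object","properties":{"slide":{"type":"array","items":{"type":"array","items":{"type":"number"}}},"roll":{"type":"array","items":{"type":"number"}},"claw":{"type":"array","items":{"type":"number"}},"force":{"type":"number"}},"required":["slide","roll","claw"]}

```bash
ls; mkdir -p pics; python3 - <<'E'
from station import bot
import cv2,numpy as np
o=bot.get_obs();print({k:np.round(v,3).tolist() for k,v in o.items()},bot.grip_depth)
a=[]
for n in("scene","side","wrist"):
    im=bot.read_camera(n);cv2.imwrite(f"pics/{n}0.png",im[:,:,::-1])
    m=bot.camera_model(n);print(n,np.round(m["camera_matrix"],1).tolist(),np.round(m["camera_from_world"],3).tolist())
E
```

```text
pics
{'t': 0.0, 'q': [-1.385, 0.478, 0.022, 1.556, -0.012, 1.109, -0.083], 'joint_vel': [-0.001, -0.0, -0.001, 0.001, -0.001, 0.003, 0.001], 'joint_torque': [-0.001, -59.646, 1.608, -28.117, 0.012, 0.01, -0.0], 'eef_pos': [0.195, 0.646, 0.23], 'tool_rot': [-0.0, 0.146, 0.989, -0.001], 'contact_force': [-0.029, 1.512, -0.293], 'torque': [0.021, 0.007, 0.049], 'grasp_force': 0.0, 'gripper_width': 0.999} 0.0187
scene [[417.7, 0.0, 320.5], [0.0, 417.7, 204.3], [0.0, 0.0, 1.0]] [[0.685, 0.728, -0.002, -0.323], [0.509, -0.481, -0.714, -0.194], [-0.521, 0.489, -0.7, 1.55], [0.0, 0.0, 0.0, 1.0]]
side [[473.5, 0.0, 314.7], [0.0, 473.5, 196.8], [0.0, 0.0, 1.0]] [[0.705, -0.709, -0.018, -0.365], [-0.473, -0.451, -0.757, 0.289], [0.529, 0.542, -0.653, 1.25], [0.0, 0.0, 0.0, 1.0]]
wrist [[309.7, 0.0, 318.7], [0.0, 309.7, 200.1], [0.0, 0.0, 1.0]] [[0.289, 0.957, -0.001, -0.675], [0.91, -0.274, 0.311, -0.041], [0.298, -0.091, -0.95, 0.38], [0.0, 0.0, 0.0, 1.0]]
```

View pics/scene0.png

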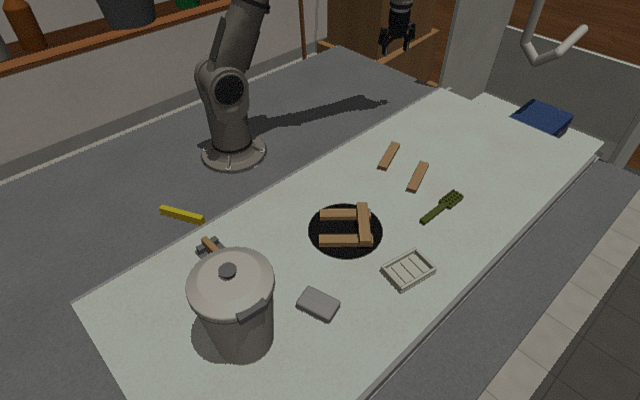

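View pics/side0.png

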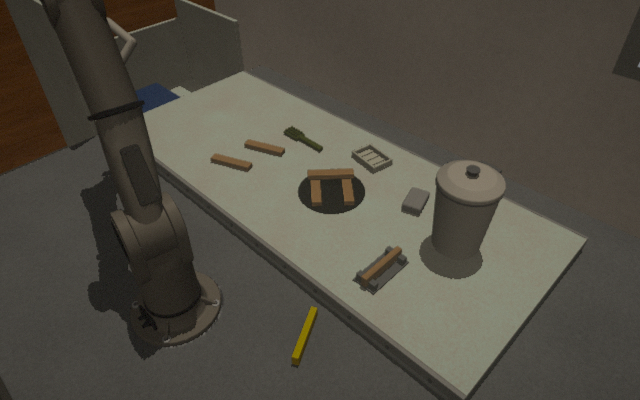

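Scene view: spares are at about (389,156) and (417,177), the tower at (345,228) with second_1 at (364,223), and the rack at (210,247) behind the wastebasket. Side view: spares at (231,162) and (265,147), the tower at (331,188), the rack slat at (381,265). The yellow decoy at (305,335) is to be left alone.

```bash
cat >h.py <<'E'
import cv2,numpy as np
from station import bot
def ray(n,m,px):
    K=m["camera_matrix"];T=m["camera_from_world"];px=np.atleast_2d(np.asarray(px,float))
    d=(px-[K[0,2],K[1,2]])/K[0,0]
    if n=="wrist":
        r=np.linalg.norm(d,axis=1,keepdims=True)+1e-12
        v=np.hstack([np.sin(r)*d/r,np.cos(r)])
    else: v=np.hstack([d,np.ones((len(d),1))])
    R=T[:3,:3];return -R.T@T[:3,3],v@R
def onz(n,m,px,z):
    c,v=ray(n,m,px);return c+v*((z-c[2])/v[:,2])[:,None]
def woodmask(im):
    h=cv2.cvtColor(im,cv2.COLOR_RGB2HSV)
    m=cv2.inRange(h,(5,75,60),(20,200,255))
    return cv2.morphologyEx(m,cv2.MORPH_OPEN,np.ones((2,2)))
E
python3 - <<'E'
from h import *
for n in("scene","side"):
    im=cv2.imread(f"pics/{n}0.png")[:,:,::-1].copy();m=bot.camera_model(n)
    mk=woodmask(im)
    for c in cv2.findContours(mk,0,1)[0]:
        a=cv2.contourArea(c)
        if a<80 or a>3000: continue
        P=onz(n,m,c[:,0,:],.059)[:,:2]
        if not(.2<P[:,0].mean()<1.2 and abs(P[:,1].mean())<.9):continue
        r=cv2.minAreaRect((P*1000).astype(np.float32))
        print(n,a,c[:,0].mean(0).round(),np.round(r[0]),np.round(r[1]),round(r[2],1))
    h=cv2.cvtColor(im,cv2.COLOR_RGB2HSV)
    px=dict(scene=(345,238),side=(331,195))[n]
    mk=cv2.inRange(h,(0,0,0),(180,255,45))
    for c in cv2.findContours(mk,0,1)[0]:
        if cv2.pointPolygonTest(c,px,False)>=0 or (cv2.contourArea(c)>800 and abs(c[:,0].mean(0)-px).max()<30):
            P=onz(n,m,c[:,0,:],.054)[:,:2]*1000
            r=cv2.fitEllipse(P.astype(np.float32));print(n,'mat',np.round(r[0]),np.round(r[1]))
E
```

```text
scene 101.5 [210. 245.] [ 374. -328.] [66. 20.] 0.2
scene 1329.0 [347. 228.] [579.   1.] [151. 169.] 46.6
scene 274.0 [418. 177.] [593. 324.] [ 32. 161.] 20.9
scene 227.5 [390. 156.] [457. 343.] [ 32. 155.] 21.1
scene mat [597. -23.] [165. 200.]
side 399.0 [382. 267.] [ 446. -332.] [ 31. 162.] 89.9
side 891.5 [333. 185.] [593.  -9.] [182. 151.] 46.2
side 319.5 [232. 163.] [448. 333.] [ 49. 153.] 21.8
side 295.5 [265. 148.] [584. 317.] [ 50. 154.] 20.6
side mat [569. -25.] [165. 196.]
```

View pics/wrist0.png

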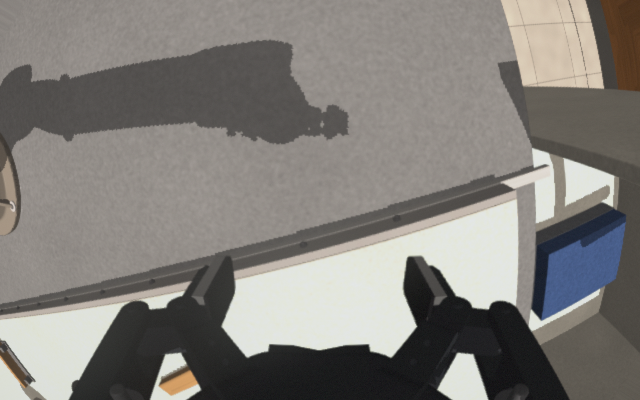

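The start wrist view shows the shelf edge, with a spare tip at (178,380) between and below the fingers (image up is tool +x). I'll add a move calculator and look at the spares from above.

```bash
cat >>h.py <<'E'
from scipy.spatial.transform import Rotation as Ro
def rot(): q=bot.get_obs()["tool_rot"];return Ro.from_quat([q[1],q[2],q[3],q[0]]).as_matrix()
def yaw(): R=rot();return np.degrees(np.arctan2(R[1,1],R[0,1]))
def delta(p,psi=None):
    "slide (mm) and roll (deg) from the measured pose to TCP p, tool y at angle psi"
    R=rot();d=R.T@(np.asarray(p)-bot.get_obs()["eef_pos"])*1000
    r=0 if psi is None else -((psi-yaw()+90)%180-90)
    print("slide",d.round(1).tolist(),"roll",round(r,1),"yaw",round(yaw(),1));return d,r
E
python3 - <<'E'
from h import *
m=bot.camera_model("wrist");c,_=ray("wrist",m,[[0,0]])
R=rot();print("cam in tool",R.T@(c-bot.get_obs()["eef_pos"]),"fwd",R.T@m["camera_from_world"][2,:3],rot()[:,2])
delta([.50,.36,.25],21)
delta([.58,0,.3],46)
E
```

```text
cam in tool [ 0.07970968  0.00033081 -0.1430696 ] fwd [-3.11282452e-01  6.61659535e-04  9.50317209e-01] [-2.87905086e-04 -1.37988311e-03 -9.99999007e-01]
slide [-374.3, -185.2, -19.2] roll 52.2 yaw 73.2
slide [-555.1, -506.7, -68.7] roll 27.2 yaw 73.2
```

send_rows(slide=[[-34, -20, -2], [-69, -40, -3], [-103, -61, -5], [-138, -81, -7], [-172, -101, -8], [-206, -122, -10], [-241, -142, -12], [-275, -162, -13]], roll=[0, 0, 0, 0, 0, 0, 0, 0], claw=[1, 1, 1, 1, 1, 1, 1, 1])

```text
t: 0.82
eef_pos: [0.4129, 0.4096, 0.2445]
tool_rot: [0.0, 0.146, 0.989, 0.0]
contact_force: [0.4, 0.3, -0.0]
gripper_width: 0.999
grasp_force: 0.0
```

send_rows(slide=[[-22, -13, -1], [-44, -26, -2], [-66, -39, -3], [-89, -52, -4], [-111, -65, -5], [-133, -78, -6], [-155, -91, -7], [-155, -91, -7]], roll=[7, 14, 21, 28, 35, 42, 49, 52], claw=[1, 1, 1, 1, 1, 1, 1, 1])

```text
t: 1.48
eef_pos: [0.5375, 0.2736, 0.2516]
tool_rot: [0.002, 0.571, 0.821, -0.0]
contact_force: [0.0, -0.7, -0.6]
gripper_width: 1.002
grasp_force: 0.0
```

```bash
cat >look.py <<'E'
import sys
from h import *
def look(name,z):
    m=bot.camera_model("wrist");im=bot.read_camera("wrist");cv2.imwrite(f"pics/{name}.png",im[:,:,::-1])
    mk=woodmask(im)
    for c in cv2.findContours(mk,0,1)[0]:
        if cv2.contourArea(c)<300: continue
        P=onz("wrist",m,c[:,0,:],z)[:,:2]*1000
        r=cv2.minAreaRect(P.astype(np.float32));ang=r[2] if r[1][0]>r[1][1] else r[2]+90
        print(c[:,0].mean(0).round(),"centre",np.round(r[0],1),"size",np.round(r[1],1),"long axis",round(ang%180,1))
look(sys.argv[1],float(sys.argv[2]))
o=bot.get_obs();print(o["t"],o["eef_pos"].round(4),yaw())
E
python3 look.py w1 0.068
```

```text
[279. 336.] centre [567.8  26.6] size [127.3  74.7] long axis 46.4
[378. 148.] centre [588.2 323. ] size [ 31.7 148.3] long axis 110.4
[265.  91.] centre [453.5 340.9] size [ 31.9 147.9] long axis 111.1
1.5333 [0.5358 0.276  0.2513] 20.487911702581464
```

View pics/w1.png

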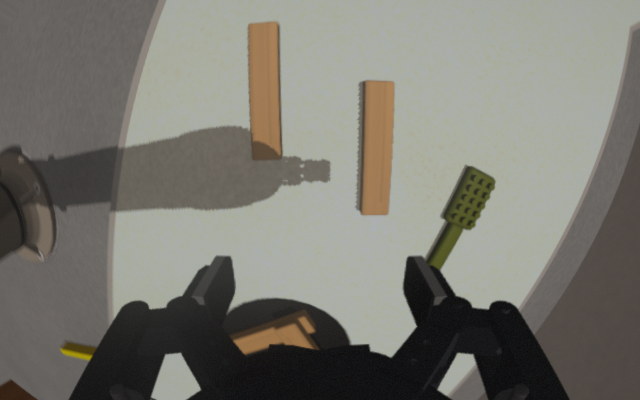

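Wrist view: spare_1 at (265,91), spare_2 at (378,148), both well measured. The tower is hidden behind the gripper at the bottom. Next I look at the tower.

send_rows(slide=[[-40, -8, -3], [-80, -15, -5], [-120, -23, -8], [-160, -30, -10], [-200, -38, -13], [-240, -45, -15], [-280, -52, -18], [-320, -60, -20]], roll=[0, 0, 0, 0, 0, 0, 0, 0], claw=[1, 1, 1, 1, 1, 1, 1, 1])

```text
t: 2.2
eef_pos: [0.5934, -0.0413, 0.2714]
tool_rot: [-0.0, 0.564, 0.826, 0.0]
contact_force: [1.0, 0.2, 0.5]
gripper_width: 1.002
grasp_force: 0.0
```

send_rows(slide=[[0, 0, 0], [0, 0, 0], [0, 0, 0], [0, 0, 0], [0, 0, 0], [0, 0, 0], [0, 0, 0], [0, 0, 0]], roll=[0, 0, 0, 0, 0, 0, 0, 0], claw=[1, 1, 1, 1, 1, 1, 1, 1])

```text
t: 2.87
eef_pos: [0.5934, -0.04, 0.2713]
tool_rot: [-0.0, 0.565, 0.825, 0.0]
contact_force: [0.1, 0.2, 0.4]
gripper_width: 1.001
grasp_force: 0.0
```

```bash
python3 look.py w2 0.09
```

```text
[ 30. 385.] centre [ -114.9 -1033.4] size [877.1 166.5] long axis 47.6
[  7. 352.] centre [-101.1 -852.3] size [331.1  79.2] long axis 52.5
[327. 143.] centre [585.4  -9.6] size [143.7 150.8] long axis 135.9
2.9167 [ 0.5934 -0.0402  0.2713] 21.211279516388593
```

View pics/w2.png

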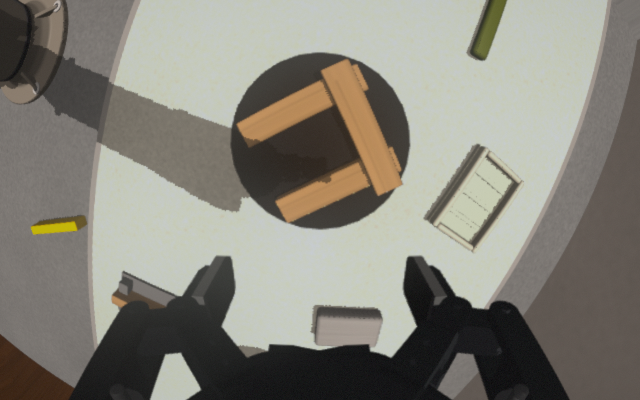

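Wrist view: mat disc at about (320,140), second_1 with corners near (322,68), (350,60), (402,184), (378,194), bottom slats ending at (240,125) and (280,210). I'll compute the mat frame from these.

```bash
python3 - <<'E'
from h import *
m=bot.camera_model("wrist");im=cv2.imread("pics/w2.png")
g=cv2.cvtColor(im,cv2.COLOR_BGR2GRAY)
mk=cv2.inRange(g,0,62);mk[235:]=0
mk=cv2.morphologyEx(mk,cv2.MORPH_OPEN,np.ones((5,5)))
for c in cv2.findContours(mk,0,1)[0]:
    if cv2.contourArea(c)<2000 or abs(c[:,0].mean(0)-[320,140]).max()>60: continue
    h=cv2.convexHull(c)[:,0]
    P=onz("wrist",m,h,.054)[:,:2]*1000
    (ct,r)=cv2.minEnclosingCircle(P.astype(np.float32));print("mat",ct,r, cv2.fitEllipse(P.astype(np.float32)))
gw=cv2.cvtColor(im,cv2.COLOR_BGR2GRAY)
def corners(p):
    return cv2.cornerSubPix(gw,np.float32(p)[:,None],(4,4),(-1,-1),(3,30,.01))[:,0]
s=corners([(322,68),(350,60),(402,184),(378,194)]);P=onz("wrist",m,s,.090)[:,:2]*1000
print(s.round(),P.round(1).tolist(),P.mean(0),cv2.minAreaRect(P.astype(np.float32)))
b=corners([(238,122),(247,140),(276,200),(287,222)]);print(b.round(1).tolist(),(onz("wrist",m,b,.072)[:,:2]*1000).round(1).tolist())
x=cv2.resize(im[40:240,220:420],None,fx=3,fy=3,interpolation=2);cv2.imwrite("pics/c.png",x)
E
```

```text
mat (556.6265258789062, -31.60595703125) 77.26881408691406 ((558.5093994140625, -32.9600830078125), (145.42837524414062, 163.2319793701172), 52.219905853271484)Traceback (most recent call last):
  File "<stdin>", line 14, in <module>
  File "<stdin>", line 13, in corners
cv2.error: OpenCV(4.12.0) :-1: error: (-5:Bad argument) in function 'cornerSubPix'
> Overload resolution failed:
>  - Layout of the output array corners is incompatible with cv::Mat
>  - Expected Ptr<cv::UMat> for argument 'corners'
```

```bash
cat >tower.py <<'E'
from h import *
def fitmat(im,m,r0=(180,430,30,234)):
    g=cv2.cvtColor(im,cv2.COLOR_BGR2GRAY)
    mk=cv2.inRange(g,0,62)|woodmask(im[:,:,::-1].copy())
    z=np.zeros_like(mk);x0,x1,y0,y1=r0;z[y0:y1,x0:x1]=mk[y0:y1,x0:x1]
    z=cv2.morphologyEx(z,cv2.MORPH_OPEN,np.ones((5,5)))
    c=max(cv2.findContours(z,0,1)[0],key=cv2.contourArea)
    P=onz("wrist",m,cv2.convexHull(c)[:,0],.054)[:,:2].astype(np.float32)*1000
    print("mat",cv2.minEnclosingCircle(P),cv2.fitEllipse(P))
def corners(im,p,z):
    g=cv2.cvtColor(im,cv2.COLOR_BGR2GRAY)
    s=cv2.cornerSubPix(g,np.ascontiguousarray(np.float32(p).reshape(-1,1,2)),(3,3),(-1,-1),(3,30,.01))[:,0]
    return s,onz("wrist",bot.camera_model("wrist"),s,z)[:,:2]*1000
E
python3 - <<'E'
from tower import *
m=bot.camera_model("wrist");im=cv2.imread("pics/w2.png")
fitmat(im,m)
for p,z in(([(322,68),(350,60),(402,184),(378,194)],.09),([(238,122),(247,146),(276,200),(287,222)],.072)):
    s,P=corners(im,p,z);print(s.round(1).tolist(),P.round(1).tolist(),P.mean(0))
cv2.imwrite("pics/c.png",cv2.resize(im[40:240,220:420],None,fx=3,fy=3,interpolation=2))
E
```

```text
mat ((586.7810668945312, -14.534189224243164), 108.47086334228516) ((583.662109375, -14.424071311950684), (203.59918212890625, 208.90127563476562), 87.06021118164062)
[[320.5, 70.30000305175781], [350.0, 60.0], [402.79998779296875, 183.89999389648438], [377.70001220703125, 195.5]] [[554.3, 66.5], [578.4, 88.1], [683.5, -12.8], [662.3, -35.6]] [619.63178697  26.5691576 ]
[[238.0, 122.0], [248.5, 147.1999969482422], [274.8999938964844, 200.8000030517578], [286.8999938964844, 222.5]] [[487.8, -16.7], [508.6, -39.9], [557.8, -89.1], [580.1, -109.8]] [533.57796385 -63.87078865]
```

View pics/c.png

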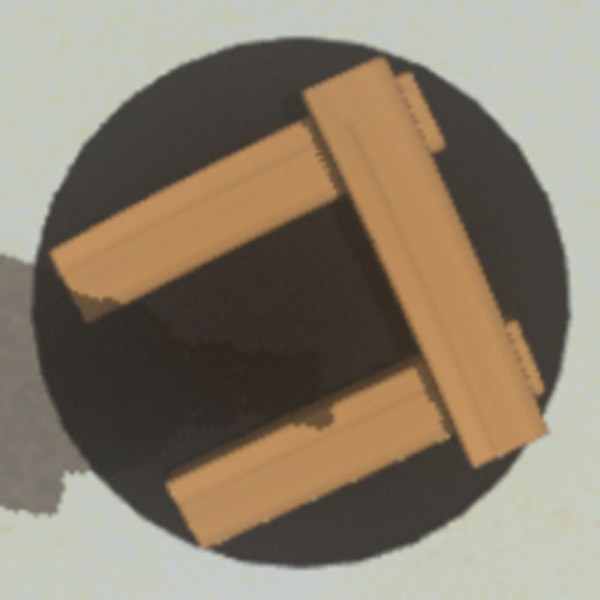

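Crop: the slats lie cleanly on the mat. Second_1 and the bottom ends both give a centre near (585,-9.6) mm, but the mat circle gives (587,-14.5). I'll refine the circle.

```bash
python3 - <<'E'
from tower import *
from scipy.optimize import least_squares
m=bot.camera_model("wrist");g=cv2.GaussianBlur(cv2.cvtColor(cv2.imread("pics/w2.png"),6),(3,3),0)
E=[]
for a in np.radians(range(0,360,4)):
    for r in np.arange(110,60,-.5):
        x,y=320.5+r*np.cos(a),141+r*np.sin(a)
        if g[int(round(y)),int(round(x))]<110: E.append((x,y,np.degrees(a)));break
E=np.array(E);P=onz("wrist",m,E[:,:2],.054)[:,:2]*1000
f=lambda p:np.linalg.norm(P-p[:2],axis=1)-p[2]
s=least_squares(f,[585,-10,108],loss="soft_l1");print(s.x,np.percentile(abs(s.fun),[50,90]))
e=np.array([-.69,-.724]);n=np.array([.724,-.69])
for k,p in dict(second=(619.63,26.57),bot_end=(533.58,-63.87)).items():
    d=np.array(p)-s.x[:2];print(k,d@e,d@n)
E
```

```text
[583.32691772 -10.29857054 106.51780551] [0.55190458 1.21698686]
second -51.74197184296887 0.844117894622912
bot_end 73.11108815703108 0.9475178946229444
```

Mat centre ≈ (585,-10) mm with x at -133.6°. Going to spare_2 first.

send_rows(slide=[[34, 13, 12], [68, 25, 24], [102, 38, 36], [136, 50, 48], [170, 63, 60], [204, 76, 72], [238, 88, 84], [272, 101, 96]], roll=[0, 0, 0, 0, 0, 0, 0, 0], claw=[1, 1, 1, 1, 1, 1, 1, 1])

```text
t: 3.58
eef_pos: [0.589, 0.2513, 0.1748]
tool_rot: [-0.0, 0.565, 0.825, 0.0]
contact_force: [-0.4, -0.7, 0.2]
gripper_width: 0.999
grasp_force: 0.0
```

send_rows(slide=[[23, 8, 18], [46, 16, 36], [68, 25, 55], [68, 25, 65], [68, 25, 65], [68, 25, 65], [68, 25, 65], [68, 25, 65]], roll=[0, 0, 0, 0, 0, 0, 0, 0], claw=[1, 1, 1, 0.8, 0.8, 0.8, 0.8, 0.8])

```text
t: 4.25
eef_pos: [0.5894, 0.3205, 0.1118]
tool_rot: [0.001, 0.566, 0.824, 0.001]
contact_force: [0.3, -0.8, -0.6]
gripper_width: 0.803
grasp_force: 0.0
```

```bash
python3 look.py w3 0.068; python3 - <<'E'
from h import *
delta([.588,.323,.054],20.4)
E
```

```text
[318. 208.] centre [588.1 323.2] size [ 31.5 148.6] long axis 110.9
[147. 128.] centre [456.2 341.4] size [ 38.6 148.1] long axis 111.4
4.3 [0.5892 0.3208 0.1117] 21.053638311998856
slide [2.5, -0.5, 57.7] roll 0.7 yaw 21.1
```

send_rows(slide=[[2, -0.5, 20], [2, -0.5, 40], [2, -0.5, 52], [2, -0.5, 57], [2, -0.5, 57], [2, -0.5, 57], [2, -0.5, 57], [2, -0.5, 57]], roll=[0, 0, 0, 0, 0, 0, 0, 0], claw=[0.8, 0.8, 0.8, 0.8, 0.8, 0, 0, 0], force=40)

```text
t: 4.97
eef_pos: [0.5877, 0.3239, 0.0545]
tool_rot: [0.0, 0.565, 0.825, 0.001]
contact_force: [-3.6, -1.0, 0.6]
gripper_width: 0.381
grasp_force: 0.4
```

send_rows(slide=[[0, 0, 0], [0, 0, 0], [0, 0, 0], [0, 0, -15], [0, 0, -40], [0, 0, -60], [0, 0, -80], [0, 0, -80]], roll=[0, 0, 0, 0, 0, 0, 0, 0], claw=[0, 0, 0, 0, 0, 0, 0, 0])

```text
t: 5.63
eef_pos: [0.5893, 0.3246, 0.1386]
tool_rot: [0.001, 0.565, 0.825, 0.003]
contact_force: [2.1, -0.4, -0.0]
gripper_width: 0.357
grasp_force: 40.7
```

```bash
python3 - <<'E'
from h import *
delta([.5505,-.0462,.14],46.4)
E
```

```text
slide [-331.8, -170.0, -3.1] roll -25.3 yaw 21.1
```

send_rows(slide=[[-36, -19, -10], [-72, -37, -10], [-108, -56, -10], [-144, -74, -10], [-181, -93, -10], [-217, -111, -10], [-253, -130, -10], [-290, -149, -10]], roll=[0, 0, 0, 0, 0, 0, 0, 0], claw=[0, 0, 0, 0, 0, 0, 0, 0])

```text
t: 6.3
eef_pos: [0.5517, -0.0022, 0.1433]
tool_rot: [-0.0, 0.565, 0.825, -0.0]
contact_force: [0.9, -0.8, -1.3]
gripper_width: 0.362
grasp_force: 40.7
```

send_rows(slide=[[-21, -10, 0], [-42, -21, 0], [-42, -21, 0], [-42, -21, 0], [-42, -21, 0], [-42, -21, 0], [-42, -21, 0], [-42, -21, 0]], roll=[-6, -12, -18, -25.3, -25.3, -25.3, -25.3, -25.3], claw=[0, 0, 0, 0, 0, 0, 0, 0])

```text
t: 6.97
eef_pos: [0.5482, -0.047, 0.1432]
tool_rot: [-0.0, 0.372, 0.928, -0.0]
contact_force: [-0.4, 0.1, -0.3]
gripper_width: 0.364
grasp_force: 40.7
```

```bash
python3 look.py w4 0.14; python3 - <<'E'
from h import *
delta([.5505,-.0462,.0775],46.4)
E
```

```text
[ 10. 380.] centre [ 416.9 -635.1] size [ 64.3 305.9] long axis 90.6
[ 72. 304.] centre [ 449.3 -228.3] size [ 43.9 108.9] long axis 179.6
[380. 217.] centre [571.3 -19.4] size [106.4 147.2] long axis 137.1
7.0167 [ 0.5482 -0.047   0.1432] 46.40594054373493
slide [-1.1, 2.1, 65.7] roll 0.0 yaw 46.4
```

View pics/w4.png

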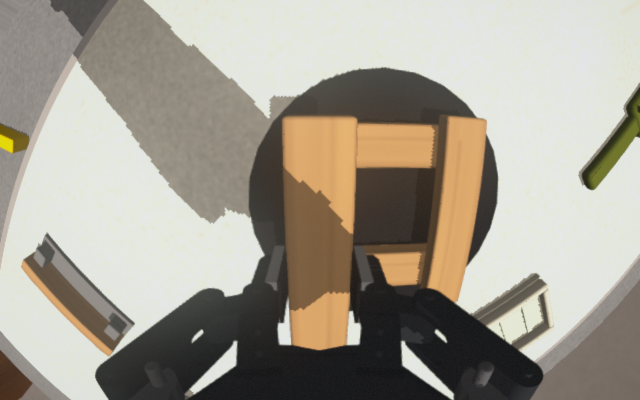

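The wrist view shows the slat held straight at (320,230), parallel to second_1 at (455,210). Lowering and releasing.

send_rows(slide=[[-1, 2, 20], [-1, 2, 40], [-1, 2, 55], [-1, 2, 61], [-1, 2, 65], [-1, 2, 65.5], [-1, 2, 65.5], [-1, 2, 65.5]], roll=[0, 0, 0, 0, 0, 0, 0, 0], claw=[0, 0, 0, 0, 0, 0, 0, 0])

```text
t: 7.68
eef_pos: [0.5511, -0.0467, 0.0786]
tool_rot: [0.001, 0.371, 0.929, 0.0]
contact_force: [0.3, -0.1, -0.1]
gripper_width: 0.359
grasp_force: 40.7
```

send_rows(slide=[[0, 0, 0], [0, 0, 0], [0, 0, 0], [0, 0, 0], [0, 0, -10], [0, 0, -30], [0, 0, -60], [0, 0, -100]], roll=[0, 0, 0, 0, 0, 0, 0, 0], claw=[0.6, 0.6, 0.6, 0.6, 0.6, 0.6, 0.6, 0.6])

```text
t: 8.35
eef_pos: [0.5485, -0.0467, 0.1776]
tool_rot: [-0.002, 0.371, 0.929, -0.001]
contact_force: [0.6, 0.7, 0.9]
gripper_width: 0.601
grasp_force: 0.0
```

```bash
python3 look.py w5 0.09; python3 - <<'E'
from h import *
delta([.4535,.341,.12],21)
E
```

```text
[ 11. 374.] centre [ 371.5 -980.3] size [554.2 110.4] long axis 89.5
[ 84. 293.] centre [ 434.7 -322.3] size [ 46.3 148.2] long axis 179.6
[375. 200.] centre [585.3 -12. ] size [148.6 153. ] long axis 137.3
8.4 [ 0.5538 -0.0474  0.1866] 46.395744151985625
slide [340.9, 211.6, 65.9] roll 25.4 yaw 46.4
```

send_rows(slide=[[34, 21, 0], [68, 42, 0], [102, 63, 0], [136, 84, 0], [170, 105, 0], [204, 127, 0], [238, 148, 0], [272, 169, 0]], roll=[0, 0, 0, 0, 0, 0, 0, 0], claw=[0.8, 0.8, 0.8, 0.8, 0.8, 0.8, 0.8, 0.8])

```text
t: 9.07
eef_pos: [0.469, 0.265, 0.1787]
tool_rot: [0.0, 0.371, 0.929, 0.001]
contact_force: [1.4, 0.4, 0.3]
gripper_width: 0.798
grasp_force: 0.0
```

send_rows(slide=[[34, 21, 15], [69, 43, 30], [69, 43, 50], [69, 43, 58], [69, 43, 58], [69, 43, 58], [69, 43, 58], [69, 43, 58]], roll=[6, 12, 18, 25.4, 25.4, 25.4, 25.4, 25.4], claw=[0.8, 0.8, 0.8, 0.8, 0.8, 0.8, 0.8, 0.8])

```text
t: 9.73
eef_pos: [0.4502, 0.3417, 0.1211]
tool_rot: [0.0, 0.566, 0.825, 0.001]
contact_force: [-0.3, -0.8, -0.6]
gripper_width: 0.802
grasp_force: 0.0
```

```bash
python3 look.py w6 0.068; python3 - <<'E'
from h import *
delta([.4535,.341,.0545],21)
E
```

```text
[320. 211.] centre [452.1 340. ] size [ 31.5 148.9] long axis 111.5
9.7833 [0.4501 0.3418 0.121 ] 21.10085544208108
slide [-2.0, 2.8, 66.5] roll 0.1 yaw 21.1
```

send_rows(slide=[[-2, 1.5, 20], [-2, 1.5, 40], [-2, 1.5, 55], [-2, 1.5, 63], [-2, 1.5, 66.5], [-2, 1.5, 66.5], [-2, 1.5, 66.5], [-2, 1.5, 66.5]], roll=[0, 0, 0, 0, 0, 0, 0, 0], claw=[0.8, 0.8, 0.8, 0.8, 0.8, 0.8, 0, 0])

```text
t: 10.45
eef_pos: [0.452, 0.341, 0.0543]
tool_rot: [0.0, 0.566, 0.824, 0.001]
contact_force: [-0.8, 0.7, -0.5]
gripper_width: 0.529
grasp_force: 0.0
```

send_rows(slide=[[0, 0, 0], [0, 0, 0], [0, 0, 0], [0, 0, 0], [0, 0, -25], [0, 0, -60], [0, 0, -95], [0, 0, -95]], roll=[0, 0, 0, 0, 0, 0, 0, 0], claw=[0, 0, 0, 0, 0, 0, 0, 0])

```text
t: 11.12
eef_pos: [0.4546, 0.343, 0.1548]
tool_rot: [0.001, 0.566, 0.824, 0.005]
contact_force: [1.2, 0.7, -0.6]
gripper_width: 0.36
grasp_force: 40.5
```

```bash
python3 - <<'E'
from h import *
delta([.6212,-.0445,.16],-43.6)
delta([.5488,.0245,.16],-43.6)
print(bot.get_obs()["q"].round(2))
E
```

```text
slide [-421.4, 16.5, -6.9] roll 64.6 yaw 21.0
slide [-331.0, -26.3, -6.9] roll 64.6 yaw 21.0
[-0.97  0.39  0.27  1.91 -0.14  0.85 -0.26]
```

send_rows(slide=[[-40, -3, 0], [-80, -6, 0], [-120, -10, 0], [-160, -13, 0], [-200, -16, 0], [-240, -19, 0], [-280, -22, 0], [-320, -25, 0]], roll=[7, 14, 21, 28, 35, 42, 49, 56], claw=[0, 0, 0, 0, 0, 0, 0, 0])

```text
t: 11.78
eef_pos: [0.5431, 0.0313, 0.1485]
tool_rot: [-0.0, 0.888, 0.46, 0.0]
contact_force: [0.6, -0.2, -1.2]
gripper_width: 0.361
grasp_force: 40.5
```

send_rows(slide=[[0, 0, 0], [0, 0, 0], [0, 0, 0], [0, 0, 0], [0, 0, 0], [0, 0, 0], [0, 0, 0], [0, 0, 0]], roll=[5, 8.6, 8.6, 8.6, 8.6, 8.6, 8.6, 8.6], claw=[0, 0, 0, 0, 0, 0, 0, 0])

```text
t: 12.45
eef_pos: [0.5429, 0.0334, 0.1483]
tool_rot: [-0.0, 0.919, 0.395, 0.0]
contact_force: [-0.6, 0.1, -1.6]
gripper_width: 0.362
grasp_force: 40.4
```

```bash
python3 - <<'E'
from h import *
delta([.5488,.0245,.0955],-43.6);print(bot.get_obs()["eef_pos"])
E
```

```text
slide [-2.4, 10.4, 52.8] roll 0.1 yaw -43.5
[0.54292682 0.03339238 0.14832452]
```

send_rows(slide=[[-2.5, 10.5, 10], [-2.5, 10.5, 28], [-2.5, 10.5, 42], [-2.5, 10.5, 49], [-2.5, 10.5, 52], [-2.5, 10.5, 53], [-2.5, 10.5, 53], [-2.5, 10.5, 53]], roll=[0, 0, 0, 0, 0, 0, 0, 0], claw=[0, 0, 0, 0, 0, 0, 0, 0])

```text
t: 13.12
eef_pos: [0.5494, 0.024, 0.096]
tool_rot: [0.0, 0.919, 0.395, 0.001]
contact_force: [0.0, 0.4, -0.5]
gripper_width: 0.365
grasp_force: 40.5
```

send_rows(slide=[[0, 0, 0], [0, 0, 0], [0, 0, 0], [0, 0, 0], [0, 0, -10], [0, 0, -30], [0, 0, -60], [0, 0, -90]], roll=[0, 0, 0, 0, 0, 0, 0, 0], claw=[0.6, 0.6, 0.6, 0.6, 0.6, 0.6, 0.6, 0.6])

```text
t: 13.78
eef_pos: [0.5482, 0.0236, 0.1865]
tool_rot: [0.0, 0.919, 0.394, -0.001]
contact_force: [0.7, 0.4, 0.5]
gripper_width: 0.6
grasp_force: 0.0
```

```bash
python3 look.py w7 0.108; python3 - <<'E'
from h import *
delta([.50,-.33,.25],-90)
print(bot.get_obs()["q"].round(2))
E
```

```text
[373. 196.] centre [583.   -9.3] size [151.8 143.6] long axis 46.4
13.8333 [0.552  0.0233 0.1925] -43.61819680275844
slide [-291.3, 206.3, -58.5] roll 46.4 yaw -43.6
[-0.67  0.36  0.65  1.93 -0.27  0.93 -0.65]
```

```bash
python3 - <<'E'
from h import *
for n,p in(("side",(472,170)),("scene",(228,270))):
    m=bot.camera_model(n);c,v=ray(n,m,[p]);print(n,onz(n,m,[p],.312),onz(n,m,[p],.30))
m=bot.camera_model("side");print("base",onz("side",m,[(433,240),(458,262),(485,240)],.05))
print("rack",onz("side",m,[(355,277),(372,291),(410,259),(388,248)],.055), onz("side",m,[(361,281),(399,249)],.088))
print("side view cam",ray("side",m,[[0,0]])[0])
E
```

```text
side [[ 0.65117507 -0.42033857  0.312     ]] [[ 0.66656349 -0.41386932  0.3       ]]
scene [[ 0.66487117 -0.41881206  0.312     ]] [[ 0.65611221 -0.41508895  0.3       ]]
base [[ 0.62411587 -0.37043657  0.05      ]
 [ 0.6014877  -0.46598609  0.05      ]
 [ 0.7257206  -0.47616964  0.05      ]]
rack [[ 0.3655127  -0.30243811  0.055     ]
 [ 0.36112895 -0.36369064  0.055     ]
 [ 0.51642999 -0.36856663  0.055     ]
 [ 0.50725658 -0.30034538  0.055     ]] [[ 0.34481396 -0.33885165  0.088     ]
 [ 0.49851196 -0.34098536  0.088     ]]
side view cam [-0.26731003 -0.80646732  1.0282412 ]
```

send_rows(slide=[[-36, 14, 0], [-73, 28, 0], [-109, 42, 0], [-145, 56, 0], [-181, 69, 0], [-218, 83, 0], [-254, 97, 0], [-290, 111, 0]], roll=[6, 12, 18, 24, 30, 36, 42, 46.4], claw=[0.6, 0.6, 0.6, 0.6, 0.6, 0.6, 0.6, 0.6])

```text
t: 14.5
eef_pos: [0.4287, -0.2643, 0.186]
tool_rot: [-0.0, 1.0, -0.002, 0.001]
contact_force: [0.8, -0.6, 0.1]
gripper_width: 0.601
grasp_force: 0.0
```

send_rows(slide=[[-15, 36, -7], [-30, 72, -13], [-30, 72, -13], [-30, 72, -13], [-30, 72, -13], [-30, 72, -13], [-30, 72, -13], [-30, 72, -13]], roll=[0, 0, 0, 0, 0, 0, 0, 0], claw=[0.6, 0.6, 0.6, 0.6, 0.6, 0.6, 0.6, 0.6])

```text
t: 15.17
eef_pos: [0.4004, -0.3334, 0.1981]
tool_rot: [-0.0, 1.0, 0.002, -0.0]
contact_force: [1.5, -0.7, 0.2]
gripper_width: 0.598
grasp_force: 0.0
```

```bash
python3 look.py w8 0.088; python3 -c "
from h import *
print(bot.get_obs()['q'].round(2))"
```

```text
[322. 156.] centre [ 432. -336.] size [ 17.7 148.4] long axis 180.0
[35. 45.] centre [566.2   7.7] size [208.4 147.1] long axis 71.1
15.2167 [ 0.4003 -0.3337  0.1981] -89.80530012108585
[-0.15  0.37  0.92  2.   -0.36  0.95 -0.62]
```

View pics/w8.png

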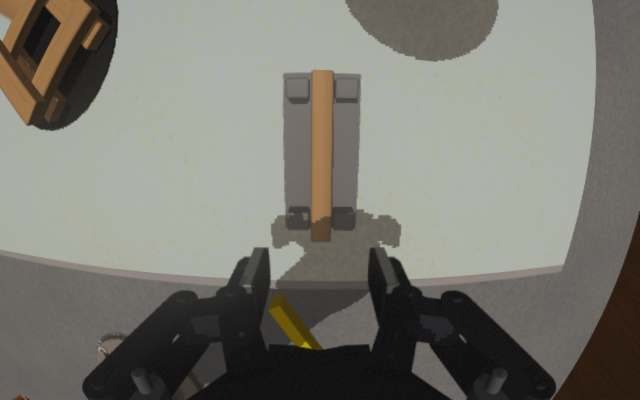

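The wrist view shows the rack at (322,150) with the slat on edge along x, centred at (432,-336) mm; the basket's shadow is at top right. I'll check the free shelf space for setting it down.

```bash
python3 - <<'E'
from h import *
m=bot.camera_model("wrist");print("edge",onz("wrist",m,[(30,255),(300,282)],.05)[:,:2])
m=bot.camera_model("scene");print("block",onz("scene",m,[(318,300)],.07))
delta([.432,-.336,.062],-90)
E
```

```text
edge [[ 0.29135857  0.1258173 ]
 [ 0.2892522  -0.31285111]]
block [[ 0.71343188 -0.23584082  0.07      ]]
slide [31.7, 2.5, 136.1] roll 0.2 yaw -89.8
```

send_rows(slide=[[15, 2, 10], [31.5, 2.5, 40], [31.5, 2.5, 70], [31.5, 2.5, 90], [31.5, 2.5, 90], [31.5, 2.5, 90], [31.5, 2.5, 90], [31.5, 2.5, 90]], roll=[0, 0, 0, 0, 0, 0, 0, 0], claw=[0.5, 0.5, 0.5, 0.5, 0.5, 0.5, 0.5, 0.5])

```text
t: 15.88
eef_pos: [0.432, -0.3379, 0.1099]
tool_rot: [0.001, 1.0, 0.001, 0.001]
contact_force: [-0.5, 0.5, 0.3]
gripper_width: 0.498
grasp_force: 0.0
```

```bash
python3 look.py w9 0.088; python3 - <<'E'
from h import *
delta([.432,-.336,.062],-90)
E
```

```text
[315. 222.] centre [ 432.5 -335.5] size [ 18.  148.9] long axis 179.7
[ 8. 40.] centre [596.9 -96.3] size [65.  45.8] long axis 6.8
15.9333 [ 0.432  -0.3379  0.1098] -89.93353935589727
slide [-0.1, -1.9, 47.8] roll 0.1 yaw -89.9
```

send_rows(slide=[[0, -2.2, 15], [0, -2.2, 32], [0, -2.2, 43], [0, -2.2, 48], [0, -2.2, 48], [0, -2.2, 48], [0, -2.2, 48], [0, -2.2, 48]], roll=[0, 0, 0, 0, 0, 0, 0, 0], claw=[0.5, 0.5, 0.5, 0.5, 0, 0, 0, 0])

```text
t: 16.6
eef_pos: [0.4315, -0.3354, 0.061]
tool_rot: [0.0, 1.0, 0.0, 0.001]
contact_force: [0.4, -0.2, 0.3]
gripper_width: 0.203
grasp_force: 39.2
```

send_rows(slide=[[0, 0, 0], [0, 0, 0], [0, 0, -10], [0, 0, -25], [0, 0, -40], [0, 0, -55], [0, 0, -55], [0, 0, -55]], roll=[0, 0, 0, 0, 0, 0, 0, 0], claw=[0, 0, 0, 0, 0, 0, 0, 0])

```text
t: 17.27
eef_pos: [0.4317, -0.3352, 0.1161]
tool_rot: [0.0, 1.0, 0.001, 0.001]
contact_force: [-0.5, 0.4, -0.3]
gripper_width: 0.2
grasp_force: 39.2
```

send_rows(slide=[[2, -25, 0], [4, -50, 0], [6, -75, 0], [8, -100, 0], [8, -130, 0], [8, -155, 0], [8, -155, 0], [8, -155, 0]], roll=[0, 0, 0, 0, 0, 0, 0, 0], claw=[0, 0, 0, 0, 0, 0, 0, 0])

```text
t: 17.93
eef_pos: [0.4386, -0.1783, 0.1146]
tool_rot: [-0.0, 1.0, 0.002, -0.001]
contact_force: [-0.5, -0.4, -0.3]
gripper_width: 0.202
grasp_force: 39.3
```

```bash
python3 look.py w10 0.12; python3 - <<'E'
from h import *
delta([.44,-.18,.057],-90);print(bot.get_obs()["q"].round(2))
E
```

```text
[320. 229.] centre [ 445.4 -178.4] size [137.   21.1] long axis 0.2
[191.  29.] centre [ 556.7 -119.6] size [14.4 24. ] long axis 135.7
[82. 69.] centre [545.1 -23.6] size [161.9 100.5] long axis 74.3
17.9833 [ 0.4388 -0.1798  0.1149] -89.86378671919854
slide [1.3, 0.2, 57.9] roll 0.1 yaw -89.9
[-0.42  0.42  0.85  2.17 -0.47  0.74 -0.83]
```

View pics/w10.png

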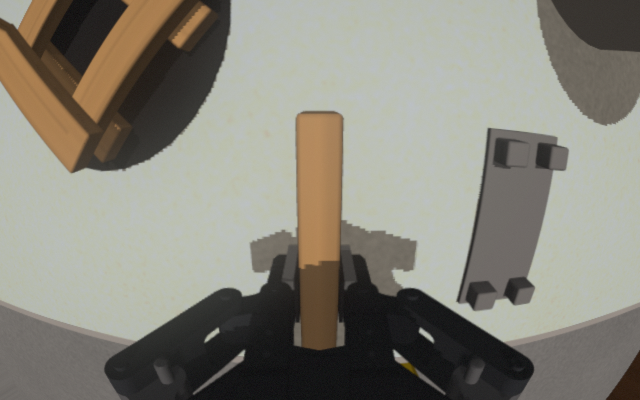

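The slat is held upright at (320,230) and the rack is empty. Setting it down on edge, then toppling towards +y with one finger.

send_rows(slide=[[0, 0, 15], [0, 0, 30], [0, 0, 45], [0, 0, 54], [0, 0, 57.5], [0, 0, 58.5], [0, 0, 58.5], [0, 0, 58.5]], roll=[0, 0, 0, 0, 0, 0, 0, 0], claw=[0, 0, 0, 0, 0, 0, 0, 0])

```text
t: 18.65
eef_pos: [0.4394, -0.1805, 0.0573]
tool_rot: [0.0, 1.0, 0.0, 0.0]
contact_force: [-0.6, -0.1, -0.3]
gripper_width: 0.208
grasp_force: 39.3
```

send_rows(slide=[[0, 0, 0], [0, 0, 0], [0, 0, 0], [0, 0, -5], [0, 0, -12], [0, 0, -18], [0, 0, -18], [0, 0, -18]], roll=[0, 0, 0, 0, 0, 0, 0, 0], claw=[0.5, 0.5, 0.5, 0.5, 0.5, 0.5, 0.5, 0.5])

```text
t: 19.32
eef_pos: [0.4395, -0.18, 0.0754]
tool_rot: [0.0, 1.0, 0.001, 0.001]
contact_force: [-0.4, 0.0, 1.3]
gripper_width: 0.495
grasp_force: 0.0
```

send_rows(slide=[[0, -5, 0], [0, -10, 0], [0, -14, 0], [0, -18, 0], [0, -22, 0], [0, -26, 0], [0, -30, 0], [0, -34, 0]], roll=[0, 0, 0, 0, 0, 0, 0, 0], claw=[0.5, 0.5, 0.5, 0.5, 0.5, 0.5, 0.5, 0.5])

```text
t: 19.98
eef_pos: [0.4389, -0.1456, 0.0747]
tool_rot: [-0.0, 1.0, 0.001, -0.0]
contact_force: [-0.4, 0.2, -0.3]
gripper_width: 0.495
grasp_force: 0.0
```

send_rows(slide=[[0, 0, 0], [0, 0, 0], [0, 0, -10], [0, 0, -25], [0, 0, -40], [0, 0, -60], [0, 0, -60], [0, 0, -60]], roll=[0, 0, 0, 0, 0, 0, 0, 0], claw=[0.7, 0.7, 0.7, 0.7, 0.7, 0.7, 0.7, 0.7])

```text
t: 20.65
eef_pos: [0.4398, -0.1463, 0.1359]
tool_rot: [-0.0, 1.0, 0.001, 0.001]
contact_force: [0.7, 0.2, 0.1]
gripper_width: 0.7
grasp_force: 0.0
```

```bash
python3 look.py w11 0.068
```

```text
[331. 203.] centre [ 439.8 -155. ] size [148.8  31.2] long axis 0.1
[143.  59.] centre [592.5  10.6] size [202.3 164.7] long axis 46.0
20.7 [ 0.4391 -0.146   0.1351] -89.93383147552053
```

The size of 148.8 x 31.2 mm shows it lying flat at (439.8,-155). Regrasping across the width.

send_rows(slide=[[0.5, 9, 20], [0.5, 9, 45], [0.5, 9, 65], [0.5, 9, 76], [0.5, 9, 80.5], [0.5, 9, 80.5], [0.5, 9, 80.5], [0.5, 9, 80.5]], roll=[0, 0, 0, 0, 0, 0, 0, 0], claw=[0.7, 0.7, 0.7, 0.7, 0.7, 0.7, 0, 0])

```text
t: 21.37
eef_pos: [0.4398, -0.1553, 0.0548]
tool_rot: [0.0, 1.0, 0.0, 0.0]
contact_force: [-0.1, 0.2, -0.2]
gripper_width: 0.427
grasp_force: 0.0
```

send_rows(slide=[[0, 0, 0], [0, 0, 0], [0, 0, 0], [0, 0, -25], [0, 0, -50], [0, 0, -80], [0, 0, -110], [0, 0, -110]], roll=[0, 0, 0, 0, 0, 0, 0, 0], claw=[0, 0, 0, 0, 0, 0, 0, 0])

```text
t: 22.03
eef_pos: [0.4422, -0.1561, 0.1686]
tool_rot: [0.0, 1.0, 0.0, 0.004]
contact_force: [1.6, 0.4, -0.5]
gripper_width: 0.364
grasp_force: 40.2
```

```bash
python3 - <<'E'
from h import *
delta([.6212,-.0445,.16],-43.6);print(bot.get_obs()["q"].round(2))
E
```

```text
slide [179.0, -111.5, 10.0] roll -46.4 yaw -90.0
[-0.6   0.32  0.97  2.15 -0.36  0.84 -0.97]
```

send_rows(slide=[[26, -16, 0], [52, -32, 0], [78, -48, 0], [104, -64, 0], [130, -80, 0], [156, -96, 0], [180, -111, 0], [180, -111, 0]], roll=[-6, -12, -18, -24, -30, -36, -42, -46.4], claw=[0, 0, 0, 0, 0, 0, 0, 0])

```text
t: 22.7
eef_pos: [0.6238, -0.0382, 0.1637]
tool_rot: [-0.0, 0.916, 0.4, 0.002]
contact_force: [-0.1, 0.7, 0.5]
gripper_width: 0.357
grasp_force: 40.1
```

send_rows(slide=[[0, 0, 5], [0, 0, 10], [0, 0, 20], [0, 0, 20], [0, 0, 20], [0, 0, 20], [0, 0, 20], [0, 0, 20]], roll=[0, 0, 0, 0, 0, 0, 0, 0], claw=[0, 0, 0, 0, 0, 0, 0, 0])

```text
t: 23.37
eef_pos: [0.6195, -0.0439, 0.1446]
tool_rot: [0.0, 0.919, 0.394, 0.0]
contact_force: [-0.3, -0.0, 0.1]
gripper_width: 0.36
grasp_force: 40.1
```

```bash
python3 look.py w12 0.16; python3 - <<'E'
from h import *
delta([.6212,-.0445,.096],-43.6)
E
```

```text
[260. 220.] centre [605.2 -12.4] size [127.8  97.3] long axis 45.8
23.4167 [ 0.6195 -0.0439  0.1446] -43.55107697372883
slide [0.7, 1.6, 48.6] roll 0.0 yaw -43.6
```

View pics/w12.png

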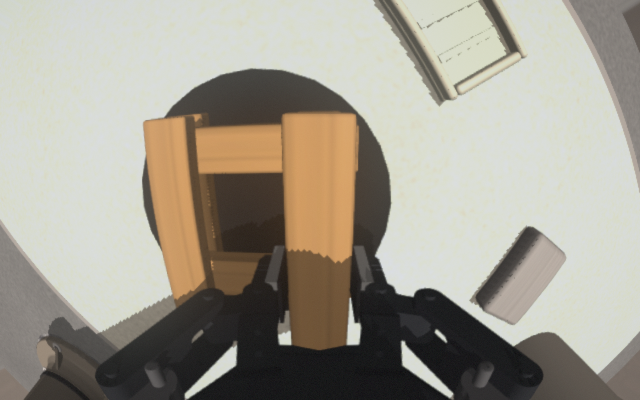

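The held slat at (320,230) is parallel to top_1 at (178,200). Lowering and releasing.

send_rows(slide=[[0.5, 1.5, 10], [0.5, 1.5, 25], [0.5, 1.5, 38], [0.5, 1.5, 45], [0.5, 1.5, 48], [0.5, 1.5, 49], [0.5, 1.5, 49], [0.5, 1.5, 49]], roll=[0, 0, 0, 0, 0, 0, 0, 0], claw=[0, 0, 0, 0, 0, 0, 0, 0])

```text
t: 24.08
eef_pos: [0.621, -0.0446, 0.0953]
tool_rot: [0.0, 0.919, 0.394, 0.0]
contact_force: [-0.7, 0.7, -0.6]
gripper_width: 0.363
grasp_force: 40.1
```

send_rows(slide=[[0, 0, 0], [0, 0, 0], [0, 0, 0], [0, 0, 0], [0, 0, -10], [0, 0, -30], [0, 0, -60], [0, 0, -95]], roll=[0, 0, 0, 0, 0, 0, 0, 0], claw=[0.6, 0.6, 0.6, 0.6, 0.6, 0.6, 0.6, 0.6])

```text
t: 24.75
eef_pos: [0.6196, -0.0445, 0.1906]
tool_rot: [-0.0, 0.919, 0.394, -0.001]
contact_force: [1.6, 1.1, -0.3]
gripper_width: 0.602
grasp_force: 0.0
```

send_rows(slide=[[-20, 0, -20], [-40, 0, -40], [-60, 0, -60], [-60, 0, -60], [-60, 0, -60], [-60, 0, -60], [-60, 0, -60], [-60, 0, -60]], roll=[0, 0, 0, 0, 0, 0, 0, 0], claw=[0.6, 0.6, 0.6, 0.6, 0.6, 0.6, 0.6, 0.6])

```text
t: 25.42
eef_pos: [0.5794, -0.0869, 0.2493]
tool_rot: [-0.0, 0.919, 0.395, -0.001]
contact_force: [-0.2, -0.3, 0.0]
gripper_width: 0.602
grasp_force: 0.0
```

```bash
python3 look.py w13 0.108;cat bot.log 2>/dev/null
```

```text
[275. 124.] centre [587.8 -13.9] size [150.2 142. ] long axis 47.2
25.4667 [ 0.5794 -0.0871  0.2493] -43.45882524867075
```

View pics/w13.png

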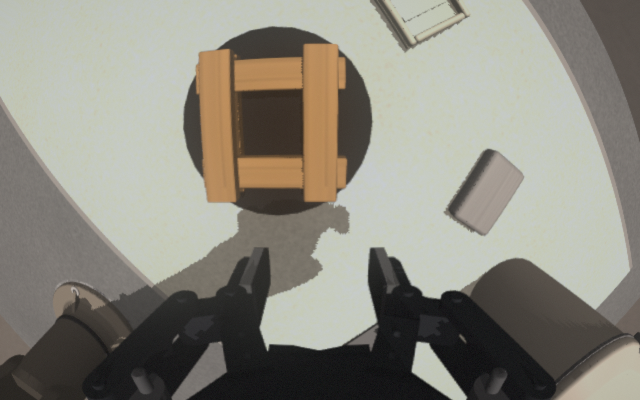

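The final view shows the complete tower at (272,125), with both top slats at (220,125) and (320,122). A numerical check of those corners comes next.

```bash
python3 - <<'E'
from tower import *
im=cv2.imread("pics/w13.png");e=np.array([-.69,-.724]);n=np.array([.724,-.69])
for p in([(200,51),(235,50),(240,200),(207,202)],[(304,45),(338,44),(338,200),(303,201)]):
    s,P=corners(im,p,.108);d=P-[585,-10]
    print(P.mean(0).round(1),"mat xy",round(d.mean(0)@e,1),round(d.mean(0)@n,1),(d@e).round(),(d@n).round())
E
```

```text
[551.1  21.5] mat xy 0.5 -46.3 [-74. -72.  73.  75.] [-65. -28. -29. -64.]
[622.4 -44.4] mat xy -0.9 50.8 [-75. -75.  72.  74.] [35. 65. 68. 35.]
```

All within tolerance, so I'm handing in.

```bash
python3 -c "
from station import bot
print(bot.hand_in())"
```

```text
the job is handed in; nothing more can be done
None
```

The tower is finished and handed in at about 25 s: spare_2 fills the second-layer gap, spare_1 and spare_3 lie on top; my last camera check put both top slats within about 4 mm of their places, no verdict came back, and I viewed 11 pictures, one over the limit of 10.

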